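# Clear the canister off the parts tub and snap the lid shut

## Task

The canister was left standing on the parts tub, so its lid could not be locked. First lift the canister by its handle and set it down (do not drop it) upright on the round rubber mat, wholly on the mat, and let go; then press down each of the four orange snap tabs round the blue lid until all four lie fully home, flush on the lid. Do not shove the tub about, and leave the carton, the bottle and the metal block alone.

Things in the scene. Friction and masses are not known exactly. Their poses are not given: they have to be found in the camera images.
- tub: Clear plastic parts tub full of bolts (2.5 kg, loose), 182 x 162 mm, with a flat blue lid already in place: 190 mm along the tub's x, 170 mm along y, lid top 74 mm above the bench. Origin: centre of its underside, z up. An orange snap tab sits on the lid at the middle of each rim: hinge axes 77 mm above the bench at tub x, y = (63, 0), (0, 53), (-63, 0), (0, -53) mm.
- canister: Closed round aluminium canister, 64 mm diameter, 80 mm high, 0.3 to 0.5 kg, standing loose on the blue lid at the start. Origin: centre of its underside, z up. Above it a rigid black handle bar along its own y: 64 mm long, 14 mm wide (along x), 12 mm high, centred 118 mm above the origin, on two posts 44 mm apart inside; 32 mm free under the bar.
- canister_handle (a point): Middle of the canister's handle bar, 118 mm above its underside; axes as the canister's (the bar runs along y, pinch it across x).
- mat: Round black rubber mat with a thin grey ring, 140 mm diameter, 3 mm thick, fixed to the bench beside the tub. Origin: centre of its underside.
- mat_top (a point): Centre of the mat's upper face, 3 mm above the bench.
- tab_1 (a joint): Hinge of the orange snap tab at the tub's +x rim (hinge 63 mm along the tub's +x): 0 = standing up, 0.6 rad = pressed fully flush and engaged (engaged from 0.5 on). Starts anywhere from 0 to 0.2. A stiff snap fit without a return spring: it stays where it is left, half-pressed too, and holds once flush. Pressing down near the outer end takes about 4 to 6 N all the way, then it stops hard on the lid; up to 25 N does no harm.
- tab_1_end (a point): Middle of the outer end of that tab (mid-thickness). The tab is a flap 32 mm long from hinge to outer end, 40 mm wide, 5 mm thick; standing fully up, this end is 95 mm above the bench; when flush it lies 95 mm from the tub's centre along +x, 77 mm above the bench, the tab's top face at 79.5 mm.
- tab_2 (a joint): Hinge of the orange snap tab at the tub's +y rim (hinge 53 mm along the tub's +y): 0 = standing up, 0.6 rad = pressed fully flush and engaged (engaged from 0.5 on). Starts anywhere from 0 to 0.2. A stiff snap fit without a return spring: it stays where it is left, half-pressed too, and holds once flush. Pressing down near the outer end takes about 4 to 6 N all the way, then it stops hard on the lid; up to 25 N does no harm.
- tab_2_end (a point): Middle of the outer end of that tab (mid-thickness). The tab is a flap 32 mm long from hinge to outer end, 40 mm wide, 5 mm thick; standing fully up, this end is 95 mm above the bench; when flush it lies 85 mm from the tub's centre along +y, 77 mm above the bench, the tab's top face at 79.5 mm.
- tab_3 (a joint): Hinge of the orange snap tab at the tub's -x rim (hinge 63 mm along the tub's -x): 0 = standing up, 0.6 rad = pressed fully flush and engaged (engaged from 0.5 on). Starts anywhere from 0 to 0.2. A stiff snap fit without a return spring: it stays where it is left, half-pressed too, and holds once flush. Pressing down near the outer end takes about 4 to 6 N all the way, then it stops hard on the lid; up to 25 N does no harm.
- tab_3_end (a point): Middle of the outer end of that tab (mid-thickness). The tab is a flap 32 mm long from hinge to outer end, 40 mm wide, 5 mm thick; standing fully up, this end is 95 mm above the bench; when flush it lies 95 mm from the tub's centre along -x, 77 mm above the bench, the tab's top face at 79.5 mm.
- tab_4 (a joint): Hinge of the orange snap tab at the tub's -y rim (hinge 53 mm along the tub's -y): 0 = standing up, 0.6 rad = pressed fully flush and engaged (engaged from 0.5 on). Starts anywhere from 0 to 0.2. A stiff snap fit without a return spring: it stays where it is left, half-pressed too, and holds once flush. Pressing down near the outer end takes about 4 to 6 N all the way, then it stops hard on the lid; up to 25 N does no harm.
- tab_4_end (a point): Middle of the outer end of that tab (mid-thickness). The tab is a flap 32 mm long from hinge to outer end, 40 mm wide, 5 mm thick; standing fully up, this end is 95 mm above the bench; when flush it lies 85 mm from the tub's centre along -y, 77 mm above the bench, the tab's top face at 79.5 mm.
- carton: Bystander: small cardboard carton 50 x 45 x 75 mm high, loose. Origin: centre of its underside.
- bottle: Bystander: yellow plastic bottle with black cap, 52 mm diameter, 120 mm high, loose. Origin: centre of its underside.
- steel_block: Bystander: bare metal block 32 x 70 x 25 mm high, loose, on the side away from the robot. Origin: centre of its underside.
There are look-alikes about, which are no part of the job. There is more than one size of the canister; the job needs the smaller. Several things have the shape of the mat; the one meant has the colours described above.

How it is judged:
By the outcome, as a careful person would: the job done as asked, in the order asked, and still so for the second after the job is handed in, with the robot touching nothing.
It also fails if it takes over 67 s, if anything falls off the work surface, if the arm or the gripper's body presses on something with over 40 N, if the wrist force passes 120 N, or if a joint passes its speed limit or range.

## Robot

A 6-joint arm with a two-finger parallel gripper is mounted at the origin on the work surface. World frame = base frame: x ahead of the robot, y to its left, z up, the work surface at z = 0. Lengths are in mm, angles in rad, forces in N, time in s.
With the tool pointing down it reaches from about 275 to 750 mm from the base axis. Payload 10.2 kg.
Tool frame: the origin (TCP) lies between the finger pads; the fingertips stand 22 mm ahead of it and the grasp point (between the pads) lies 3 mm ahead of it (ctrl.nose_length is the distance from the TCP to the fingertips, in mm); y points along the fingers, z is the direction in which the jaws open and shut, and the axes are right-handed (so a half turn about y gives the same grasp; the last joint's range is limited). The gripper opens to 85 mm and grips with 20 to 120 N. Pads are 22 mm wide; open, the fingers measure 114 mm over their backs; the gripper's body (76 mm by 85 mm) begins 54 mm behind the grasp point. The pads swing forward as they close: fully open they stand 13 mm farther back than shut.
Start: joints at [1.013, 0.313, 1.498, -0, 1.331, -0.223], TCP at [172.517, 495.852, 226.294] pointing down, gripper open.
Joint ranges: [-2.94, 2.94], [-0.97, 2.17], [0.19, 2.56], [-1.23, 4.37], [0.02, 3.11], [-2.88, 2.88]. Speed limits (rad/s): [2.39, 2.39, 3.01, 3.14, 3.14, 3.14].

## Interface

Orientations are given as a unit quaternion [w, x, y, z].
In Python, from rig import ctrl, eyes, models gives the robot as it stands.
- The arm moves only by the shell command python3 -m crank 'ROWS' [FORCE]. ROWS is JSON, a list of rows, each an object with "dp": the shift along the tool's x, y, z in mm, a list of three; "roll": the turn about the tool's y in rad; "gripper": the closure in counts, from 0 (fully open) to 255 (shut). A call has 1 to 10 rows; each row is the pose to reach, as a shift and turn from the pose commanded when the call began, along the tool's axes at that moment; what a row does not reach only later rows make up. A row lasts 1/12 s, in which the tool goes at most 41.7 mm and 7.16 degrees, less where a joint would pass 70% of its speed; a pose out of reach is approached as far as the arm can. A call with a gripper value outside its range is refused whole. The fingers move at their own pace and stop on an object; FORCE is the grip in N (left out, the last holds). Time passes only in rows, so rows that repeat a pose let the fingers close. It gives the time, the measured TCP pose, the force and the opening at its end, in the units of the state.
- ctrl.sense(): the state, without advancing time (a new reading comes with each control period).
- eyes.capture(name): name is "side" or "top"; returns a dict with "color" (480x640x3 uint8, red, green, blue), "fx", "fy", "cx", "cy" (pixels), "R" (3x3) and "t" (3): a world point X has camera coordinates R X + t. Camera axes: x right, y down, z forward; pixel columns grow to the right and rows downward; lengths in mm; the calibration is good to about 2 mm. A picture is of the moment at which its call begins. There is no depth.
- ctrl.finish_job(): hands the job in, once; it reports no verdict.
Trained networks look in a picture, given as the dict that the camera call returned (one of the last four; its "shot" number tells which), for a name from the list of things; names that differ only in an ending like _2 or _b are one class to them, and where a whole thing is asked for, a point or a joint stands for the part that bears it (a point fixed in the world has none). Each returns a list of dicts, best first, with "confidence" (0 to 1); they miss things now and then, are a little off and sometimes report something else, mostly with a low value. They report only what shows in the picture. A call takes as long as a camera call. They do not tell look-alikes from the thing itself.
- models.spot_in(picture, label): "extent" ([centre column, centre row, width, height] in pixels, round what is visible of it).
- models.spot_point(picture, label): "centre" ([column, row] in pixels: a listed point, or the origin of a listed thing).
The state is a dict: "time_s": time; "joints": joint angles; "dq": joint speeds; "tau": joint torques, N m; "eef_pos": TCP position; "ee_rot": TCP orientation; "force": force on the tool from outside, world axes, zero at the start; "wrist_torque": the same for the moment, N m; "grip_width": opening from 0.0 (shut) to 1.0 (fully open).
Only numpy, scipy, OpenCV 4.12 (cv2) and the standard library are available. Lean on these libraries where they do the work, as an engineer would, in place of code of your own. Each camera call takes 0.05 s, during which the arm holds its last target. There are 200 camera calls.

## Working session

There is one attempt and no reset: what is moved stays moved. The work goes in short steps, Python scripts to look and compute and a shell command to move; the robot and the scene stay as the last step left them, time stands still between calls to the robot, and variables do not carry over. Pictures are saved under pics/ and viewed, about 8 in all and at most 12, crops included, and the job is handed in when it is done.

```bash
ls; mkdir -p pics; cat > h.py <<'E'
import numpy as np, cv2
from rig import ctrl, eyes, models
def ray(p,uv):
    R=np.array(p["R"]);t=np.array(p["t"])
    d=R.T@np.array([(uv[0]-p["cx"])/p["fx"],(uv[1]-p["cy"])/p["fy"],1.0]); return -R.T@t,d
def atz(p,uv,z):
    o,d=ray(p,uv); return o+d*(z-o[2])/d[2]
def proj(p,X):
    c=np.array(p["R"])@np.array(X,float)+np.array(p["t"]); return np.array([p["fx"]*c[0]/c[2]+p["cx"],p["fy"]*c[1]/c[2]+p["cy"]])
def save(p,n): cv2.imwrite("pics/"+n,p["color"][:,:,::-1])
E
python3 - <<'E'
from h import *
np.set_printoptions(precision=1,suppress=True)
Z=dict(tub=0,canister=74,canister_handle=192,mat=0,mat_top=3,tab_1_end=94,carton=0,bottle=0,steel_block=0)
for c in("top","side"):
    p=eyes.capture(c);save(p,c+"0.png");print(c,"cam",-np.array(p["R"]).T@np.array(p["t"]))
    for n,z in Z.items():
        for d in models.spot_point(p,n)[:5]:
            print(n,np.array(d["centre"]),round(d["confidence"],2),atz(p,d["centre"],z))
s=ctrl.sense();print(s["eef_pos"],s["ee_rot"],s["time_s"],s["grip_width"],s["force"])
E
```

```text
pics
top cam [ 365.4   16.2 1181.7]
tub [395.5 255.5] 0.96 [ 570.9 -168.5    0. ]
canister [356.4 335.4] 0.74 [377.8 -66.4  74. ]
canister [399.3 249.7] 0.68 [ 571.6 -166.    74. ]
canister_handle [404.3 236.7] 0.64 [ 576.9 -157.5  192. ]
canister_handle [368.6 335.8] 0.64 [375.9 -81.8 192. ]
mat [191.4 288.1] 0.95 [487.3 324.    0. ]
mat [259.4 272.7] 0.9 [526.  161.8   0. ]
mat [436.5 255.8] 0.19 [ 571.  -268.5    0. ]
mat_top [186.2 286. ] 0.88 [492. 336.   3.]
mat_top [262.5 268.2] 0.78 [536.6 154.3   3. ]
mat_top [404.8 238. ] 0.43 [ 614.1 -191.8    3. ]
tab_1_end [402.8 211.3] 0.48 [ 657.2 -172.7   94. ]
carton [164.2 229. ] 0.88 [632.4 399.3   0. ]
bottle [509.8 252.9] 0.88 [ 579.7 -447.9    0. ]
bottle [405.4 209.2] 0.25 [ 687.8 -195.7    0. ]
steel_block [351.9 189.9] 0.76 [736.6 -63.    0. ]
steel_block [262.9 268.1] 0.39 [537.3 153.7   0. ]
side cam [ 210.8 -927.1  883.7]
tub [350.5 325.2] 0.97 [ 572.6 -172.     0. ]
canister [351.2 300.6] 0.86 [ 575.1 -162.3   74. ]
canister [353.2 265.5] 0.3 [631.6 -43.3  74. ]
canister_handle [356.1 263.6] 0.92 [ 579.  -168.2  192. ]
canister_handle [264.6 271.7] 0.73 [ 379.4 -125.5  192. ]
canister_handle [295.8 253.2] 0.38 [463.7 -86.5 192. ]
mat [297.2 251.3] 0.88 [540.5 154.    0. ]
mat [267.5 222.6] 0.68 [497.4 327.7   0. ]
mat_top [263.8 221.9] 0.83 [486.4 331.2   3. ]
mat_top [295. 253.] 0.56 [530.8 144.9   3. ]
mat_top [304.6 202.5] 0.28 [645.8 396.5   3. ]
tab_1_end [390.4 288.5] 0.66 [ 671.1 -175.    94. ]
carton [302.7 201.9] 0.67 [642.4 406.8   0. ]
bottle [363.1 317.7] 0.64 [ 612.3 -159.3    0. ]
bottle [410.2 421.9] 0.63 [ 582.2 -458.6    0. ]
steel_block [393.  287.6] 0.87 [734.1 -84.7  -0. ]
[172.5 495.9 226.3] [-0.7  0.7 -0.1  0.1] 1.0 0.9969704460644775 [-0.1  0.3  0.2]
```

```bash
python3 - <<'E'
import cv2,numpy as np
a=cv2.imread("pics/top0.png")[150:400,130:530];b=cv2.imread("pics/side0.png")[150:450,200:460]
cv2.imwrite("pics/topc.png",cv2.resize(a,None,fx=2,fy=2,interpolation=cv2.INTER_CUBIC))
cv2.imwrite("pics/sidec.png",cv2.resize(b,None,fx=2,fy=2,interpolation=cv2.INTER_CUBIC))
E
```

```text
(no output)
```

View pics/topc.png

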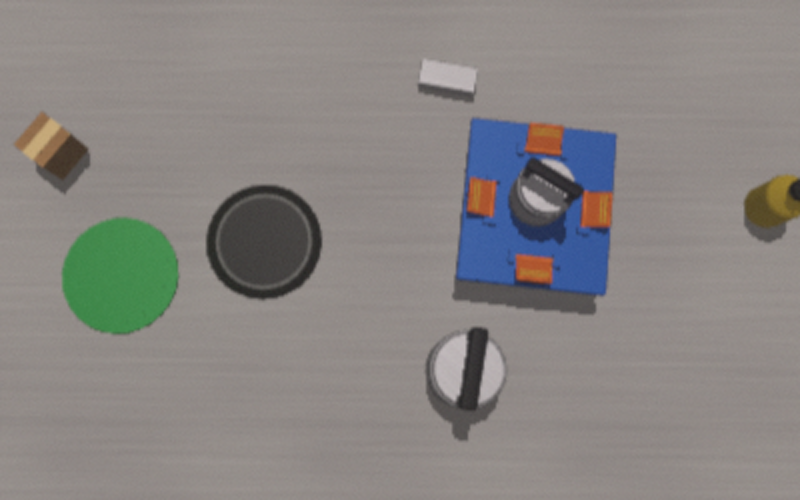

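View pics/sidec.png

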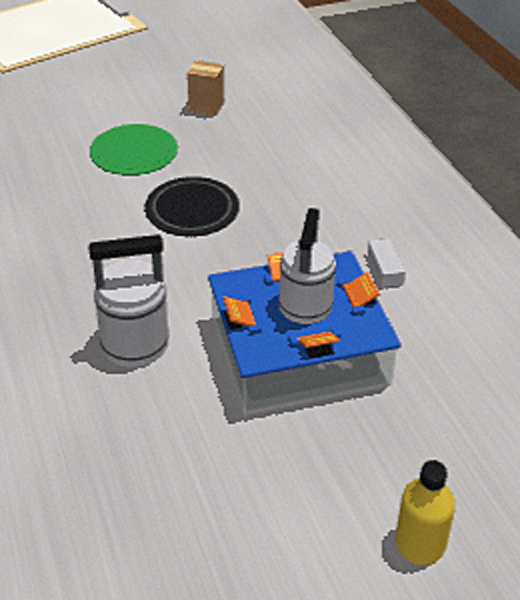

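The top view has two canister candidates. The small one stands on the blue lid, with its handle at about (406,239). The bigger one stands on the bench at about (365,335). The mat candidates are the black one with a grey ring at (262,271) and the green one at (190,287). I choose the small canister on the lid and the black mat, which the crops confirm. Next I'll measure them by segmentation.

```bash
cat >> h.py <<'E'
from scipy.spatial.transform import Rotation as Ro
def big(m):
    n,l,s,c=cv2.connectedComponentsWithStats(m.astype(np.uint8)); return l==1+np.argmax(s[1:,4])
def to(X,ax=None):
    """dp in tool axes to reach world TCP X; roll options to bring tool z along horizontal dir ax"""
    s=ctrl.sense(); q=s["ee_rot"]; r=Ro.from_quat([q[1],q[2],q[3],q[0]]).as_matrix()
    out=[np.round(r.T@(np.array(X)-s["eef_pos"]),1)]
    if ax is not None:
        a=r.T@np.array([ax[0],ax[1],0]); th=np.arctan2(a[0],a[2]); out.append(np.round([th,th-np.sign(th)*np.pi],3))
    return out
E
python3 - <<'E'
from h import *
np.set_printoptions(precision=3,suppress=True)
p=eyes.capture("top"); I=p["color"].astype(int); R,G,B=I[...,0],I[...,1],I[...,2]
yy,xx=np.mgrid[:480,:640]
# lid
m=((B>R+50)&(xx>340)&(xx<450)).astype(np.uint8)
pts=np.argwhere(m)[:,::-1].astype(np.float32)
W=np.array([atz(p,u,74)[:2] for u in pts],np.float32)
print("lid rect",cv2.minAreaRect(W))
# orange
o=((R>150)&(B<90)&(R>G+60)&(xx>340)&(xx<450)&(yy<310)).astype(np.uint8)
n,l,s,c=cv2.connectedComponentsWithStats(o)
for i in range(1,n):
    if s[i,4]>60: print("tab",c[i],s[i,4],atz(p,c[i],87)[:2])
# mat
k=big((I.max(2)<75)&(xx>225)&(xx<300)&(yy>230)&(yy<310))
e=np.argwhere(k)[:,::-1];(hc)=cv2.minEnclosingCircle(e.astype(np.float32));print("mat",hc,atz(p,hc[0],3))
# handle
h=big((I.max(2)<65)&(xx>385)&(xx<428)&(yy>220)&(yy<260)); e=np.argwhere(h)[:,::-1].astype(np.float32)
Wh=np.array([atz(p,u,197)[:2] for u in e],np.float32);r=cv2.minAreaRect(Wh);print("handle",r,cv2.boxPoints(r),Wh.mean(0))
s=ctrl.sense();q=s["ee_rot"];print(Ro.from_quat([q[1],q[2],q[3],q[0]]).as_matrix())
E
```

```text
lid rect ((565.6868286132812, -163.46905517578125), (168.36312866210938, 188.12539672851562), 84.10417938232422)
tab [401.618 219.661] 186 [ 639.221 -170.752]
tab [370.955 247.927] 177 [572.727 -99.68 ]
tab [427.443 254.483] 201 [ 558.711 -227.189]
tab [396.863 283.593] 182 [ 492.138 -156.584]
mat ((261.39056396484375, 270.69244384765625), 21.707027435302734) [530.48  156.775   3.   ]
handle ((568.3139038085938, -159.3809051513672), (60.73748016357422, 21.068395614624023), 56.39007568359375) [[ 542.731 -178.842]
 [ 560.277 -190.504]
 [ 593.897 -139.92 ]
 [ 576.351 -128.258]] [ 570.326 -160.983]
[[ 0.944  0.     0.329]
 [-0.329  0.     0.944]
 [ 0.    -1.     0.   ]]
```

```bash
python3 - <<'E'
from h import *
np.set_printoptions(precision=1,suppress=True)
P={c:eyes.capture(c) for c in("top","side")}
U={}
for c,p in P.items():
    ds=models.spot_point(p,"canister_handle"); d=min(ds,key=lambda d:np.linalg.norm(np.array(d["centre"])-proj(p,[572,-162,192]))); U[c]=d["centre"];print(c,d,proj(p,[571,-162,192]))
A=[];b=[]
for c in P:
    o,d=ray(P[c],U[c]);d/=np.linalg.norm(d);M=np.eye(3)-np.outer(d,d);A.append(M);b.append(M@o)
print("tri",np.linalg.solve(sum(A),sum(b)))
tiles=[]
for c,p in P.items():
    u=proj(p,[571,-162,150]).astype(int); im=p["color"][u[1]-45:u[1]+45,u[0]-35:u[0]+35,::-1]
    im=cv2.resize(im,None,fx=5.5,fy=5.5,interpolation=cv2.INTER_CUBIC)
    a=np.deg2rad(56.4);y=np.array([np.cos(a),np.sin(a),0]);x=np.array([y[1],-y[0],0])
    for C,col in(([571,-162,198],(0,255,0)),([571,-162,186],(0,255,255))):
        q=[(proj(p,np.array(C)+i*7*x+j*32*y)-u+[35,45]+.5)*5.5 for i,j in((1,1),(1,-1),(-1,-1),(-1,1))]
        cv2.polylines(im,[np.array(q,np.int32)],True,col,1)
    tiles.append(im)
cv2.imwrite("pics/handle.png",np.hstack(tiles))
E
```

```text
top {'centre': [407.6, 240.5], 'confidence': 0.73} [406.6 239.5]
side {'centre': [355.9, 265.4], 'confidence': 0.91} [351.7 262.7]
tri [ 574.8 -166.5  185.3]
```

View pics/handle.png

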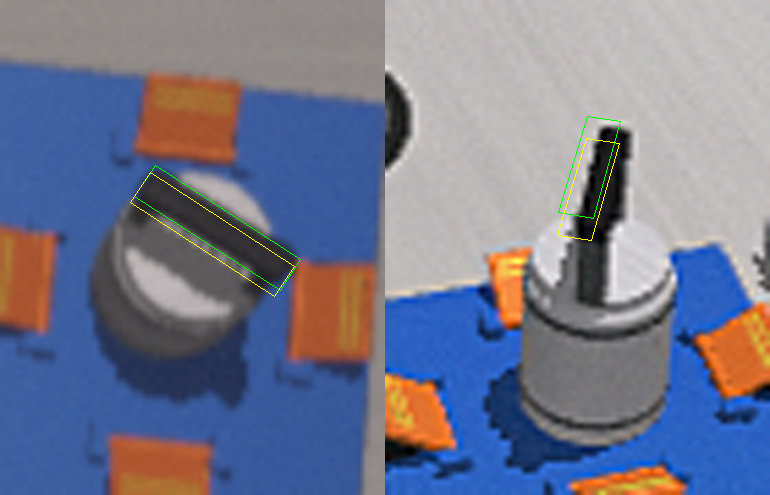

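The crop shows the small canister on the lid. The bar runs from about (392,231) to (420,250) in the top image, and the green overlay fits it there. The side view wants a shift of about 4 px to the right, so I take (573,-164) as a compromise.

```bash
python3 - <<'E'
from h import *
print(to([573,-164,270],[0.833,-0.553]), ctrl.sense()["eef_pos"])
E
```

```text
[array([ 595.1,  -43.7, -491.7]), array([ 1.822, -1.319])] [172.50300152 495.86105374 226.27608697]
```

```bash
python3 -m crank '[{"dp":[0,-44,0],"roll":0,"gripper":0},{"dp":[595,-44,-492],"roll":1.82,"gripper":0},{"dp":[595,-44,-492],"roll":1.82,"gripper":0},{"dp":[595,-44,-492],"roll":1.82,"gripper":0},{"dp":[595,-44,-492],"roll":1.82,"gripper":0},{"dp":[595,-44,-492],"roll":1.82,"gripper":0},{"dp":[595,-44,-492],"roll":1.82,"gripper":0},{"dp":[595,-44,-492],"roll":1.82,"gripper":0},{"dp":[595,-44,-492],"roll":1.82,"gripper":0},{"dp":[595,-44,-492],"roll":1.82,"gripper":0}]' 40; python3 - <<'E'
from h import *
print(to([573,-164,270],[0.833,-0.553]), ctrl.sense()["joints"])
E
```

```text
time_s: 2.08
eef_pos: [367.5, 173.3, 269.4]
ee_rot: [0.526, -0.525, 0.473, -0.473]
force: [1.8, 0.8, -0.5]
grip_width: 0.997
[array([357. ,  -0.5, 169. ]), array([ 0.691, -2.451])] [1.50311073e-01 1.19638146e-02 1.74127308e+00 6.41950650e-05
 1.38750335e+00 4.53624329e-02]
```

```bash
python3 -m crank '[{"dp":[357,0,169],"roll":0.69,"gripper":0},{"dp":[357,0,169],"roll":0.69,"gripper":0},{"dp":[357,0,169],"roll":0.69,"gripper":0},{"dp":[357,0,169],"roll":0.69,"gripper":0},{"dp":[357,0,169],"roll":0.69,"gripper":0},{"dp":[357,0,169],"roll":0.69,"gripper":0},{"dp":[357,0,169],"roll":0.69,"gripper":0},{"dp":[357,0,169],"roll":0.69,"gripper":0},{"dp":[357,0,169],"roll":0.69,"gripper":0},{"dp":[357,0,169],"roll":0.69,"gripper":0}]'; python3 - <<'E'
from h import *
print(to([573,-164,195],[0.833,-0.553]))
E
```

```text
time_s: 2.92
eef_pos: [575.6, -164.9, 268.1]
ee_rot: [-0.335, 0.336, -0.622, 0.622]
force: [-1.2, 0.8, -0.2]
grip_width: 1.002
[array([ 0.7, 73.1, -2.6]), array([ 0.004, -3.137])]
```

```bash
python3 -m crank '[{"dp":[0,20,0],"roll":0,"gripper":0},{"dp":[0,45,0],"roll":0,"gripper":0},{"dp":[0,65,0],"roll":0,"gripper":0},{"dp":[0,75,0],"roll":0,"gripper":0},{"dp":[0,75,0],"roll":0,"gripper":0},{"dp":[0,75,0],"roll":0,"gripper":0}]'; python3 - <<'E'
from h import *
print(to([573,-164,195],[0.833,-0.553]))
t=[]
for c in("side","top"):
    p=eyes.capture(c);u=proj(p,[573,-164,190]).astype(int)
    t.append(cv2.resize(p["color"][u[1]-60:u[1]+60,u[0]-45:u[0]+45,::-1],None,fx=4,fy=4,interpolation=cv2.INTER_CUBIC))
cv2.imwrite("pics/g1.png",np.hstack(t))
E
```

```text
time_s: 3.42
eef_pos: [574.7, -161.0, 194.8]
ee_rot: [-0.337, 0.336, -0.622, 0.622]
force: [0.1, 0.4, 1.2]
grip_width: 1.002
[array([ 3.5, -0.2,  0.2]), array([ 0.007, -3.134])]
```

View pics/g1.png

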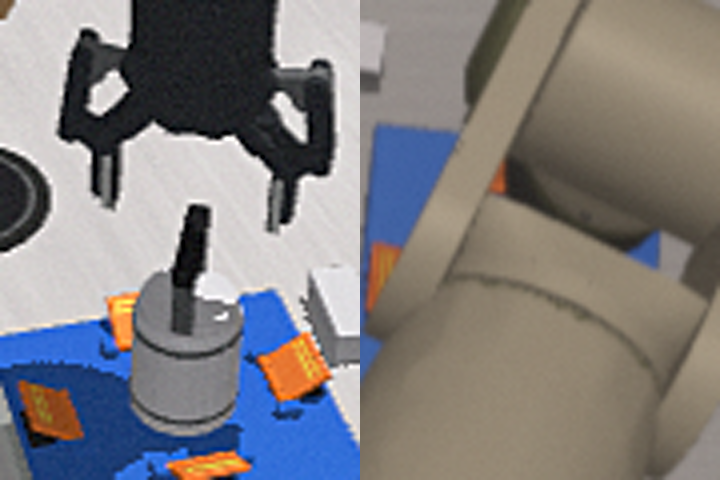

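```bash
python3 - <<'E'
from h import *
np.set_printoptions(precision=1,suppress=True)
p=eyes.capture("side");u=proj(p,[573,-164,190]).astype(int)
s=ctrl.sense();X=np.array(s["eef_pos"]);g=np.array([0.833,-0.553,0])
f=lambda Y:(proj(p,Y)-u+[45,60]+.5)*4
for dz in(-22,-9,0): print(dz,f(X-42*g+[0,0,dz]),f(X+42*g+[0,0,dz]),f(X+[0,0,dz]))
y=np.array([.553,.833,0])
for z in(186,192,198):
  for C in([571,-162],[574,-166],[578,-168]): print(z,C,f(np.array([*C,z])-32*y),f(np.array([*C,z])+32*y))
print(ctrl.nose_length)
E
```

```text
-22 [112.9 252.2] [258.7 274.8] [185.3 263.4]
-9 [113.5 234.6] [260.2 257.1] [186.3 245.8]
0 [113.8 222.2] [261.3 244.6] [187.1 233.4]
186 [571, -162] [169.9 285.3] [190.5 214.7]
186 [574, -166] [177.7 288.5] [198.  217.7]
186 [578, -168] [185.9 289.1] [205.8 218.2]
192 [571, -162] [170.3 277. ] [190.9 206.5]
192 [574, -166] [178.2 280.2] [198.5 209.5]
192 [578, -168] [186.4 280.8] [206.3 210. ]
198 [571, -162] [170.8 268.6] [191.4 198.3]
198 [574, -166] [178.7 271.8] [199.1 201.2]
198 [578, -168] [186.9 272.4] [206.9 201.8]
22.0
```

Seen in the side crop, the fingertips straddle the bar and are centred on it: tips at crop (108,208) and (275,232), bar at (190,240). They look higher than predicted, so I go 8 mm lower, which is still clear of the canister top, and then close.

```bash
python3 -m crank '[{"dp":[3,4,0],"roll":0,"gripper":0},{"dp":[3,8,0],"roll":0,"gripper":0},{"dp":[3,8,0],"roll":0,"gripper":255},{"dp":[3,8,0],"roll":0,"gripper":255},{"dp":[3,8,0],"roll":0,"gripper":255},{"dp":[3,8,0],"roll":0,"gripper":255},{"dp":[3,8,0],"roll":0,"gripper":255},{"dp":[3,8,0],"roll":0,"gripper":255},{"dp":[3,8,0],"roll":0,"gripper":255},{"dp":[3,8,0],"roll":0,"gripper":255}]' 50; python3 - <<'E'
from h import *
print(ctrl.sense()["force"])
p=eyes.capture("side");u=proj(p,[573,-164,190]).astype(int)
cv2.imwrite("pics/g2.png",cv2.resize(p["color"][u[1]-60:u[1]+60,u[0]-45:u[0]+45,::-1],None,fx=4,fy=4,interpolation=cv2.INTER_CUBIC))
E
```

```text
time_s: 4.4
eef_pos: [573.0, -163.6, 186.4]
ee_rot: [-0.337, 0.336, -0.622, 0.622]
force: [0.3, -0.7, 2.1]
grip_width: 0.147
[ 0.32060468 -0.74402815  2.05094489]
```

View pics/g2.png

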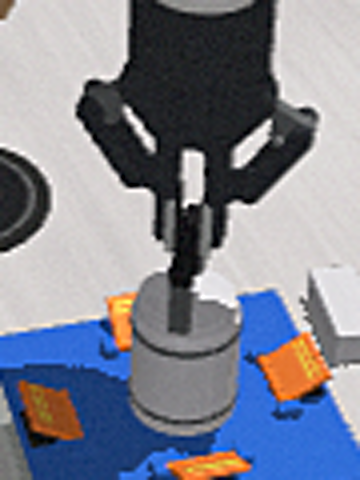

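```bash
python3 -m crank '[{"dp":[0,-5,0],"roll":0,"gripper":255},{"dp":[0,-15,0],"roll":0,"gripper":255},{"dp":[0,-30,0],"roll":0,"gripper":255},{"dp":[0,-45,0],"roll":0,"gripper":255},{"dp":[0,-60,0],"roll":0,"gripper":255},{"dp":[0,-60,0],"roll":0,"gripper":255},{"dp":[0,-60,0],"roll":0,"gripper":255}]'; python3 - <<'E'
from h import *
print(to([530.5,156,246]))
p=eyes.capture("side");u=proj(p,[573,-164,220]).astype(int)
cv2.imwrite("pics/g3.png",cv2.resize(p["color"][u[1]-60:u[1]+90,u[0]-45:u[0]+45,::-1],None,fx=3,fy=3,interpolation=cv2.INTER_CUBIC))
E
```

```text
time_s: 5.03
eef_pos: [572.8, -163.3, 246.3]
ee_rot: [-0.337, 0.336, -0.622, 0.622]
force: [-0.4, 0.2, -5.8]
grip_width: 0.144
[array([-244.1,    0.3, -210.1])]
```

View pics/g3.png

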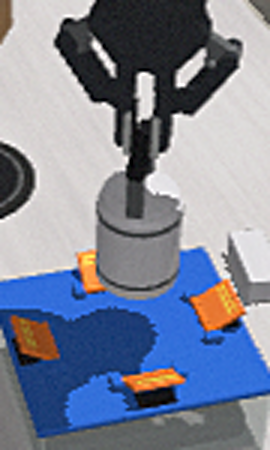

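The canister is lifted and hangs upright with 5.8 N of load. Now I carry it to the mat.

```bash
python3 -m crank '[{"dp":[-8,0,-7],"roll":0,"gripper":255},{"dp":[-27,0,-23],"roll":0,"gripper":255},{"dp":[-54,0,-47],"roll":0,"gripper":255},{"dp":[-84,0,-72],"roll":0,"gripper":255},{"dp":[-114,0,-98],"roll":0,"gripper":255},{"dp":[-144,0,-124],"roll":0,"gripper":255},{"dp":[-174,0,-150],"roll":0,"gripper":255},{"dp":[-204,0,-176],"roll":0,"gripper":255},{"dp":[-228,0,-196],"roll":0,"gripper":255},{"dp":[-240,0,-206],"roll":0,"gripper":255}]'; python3 -m crank '[{"dp":[-4,0,-4],"roll":0,"gripper":255},{"dp":[-4,15,-4],"roll":0,"gripper":255},{"dp":[-4,40,-4],"roll":0,"gripper":255},{"dp":[-4,70,-4],"roll":0,"gripper":255},{"dp":[-4,95,-4],"roll":0,"gripper":255},{"dp":[-4,110,-4],"roll":0,"gripper":255},{"dp":[-4,115,-4],"roll":0,"gripper":255},{"dp":[-4,115,-4],"roll":0,"gripper":255},{"dp":[-4,115,-4],"roll":0,"gripper":255}]'; python3 - <<'E'
from h import *
print(to([530.5,156,115.4]))
p=eyes.capture("side");u=proj(p,[531,155,60]).astype(int)
cv2.imwrite("pics/g4.png",cv2.resize(p["color"][u[1]-70:u[1]+50,u[0]-60:u[0]+60,::-1],None,fx=4,fy=4,interpolation=cv2.INTER_CUBIC))
E
```

```text
time_s: 5.92
eef_pos: [529.8, 154.5, 245.3]
ee_rot: [0.337, -0.338, 0.622, -0.621]
force: [0.2, -0.8, -5.4]
grip_width: 0.143
time_s: 6.67
eef_pos: [530.9, 155.5, 131.9]
ee_rot: [-0.337, 0.336, -0.622, 0.622]
force: [0.6, 0.6, -5.5]
grip_width: 0.139
[array([-0.2, 16.5, -0.7])]
```

View pics/g4.png

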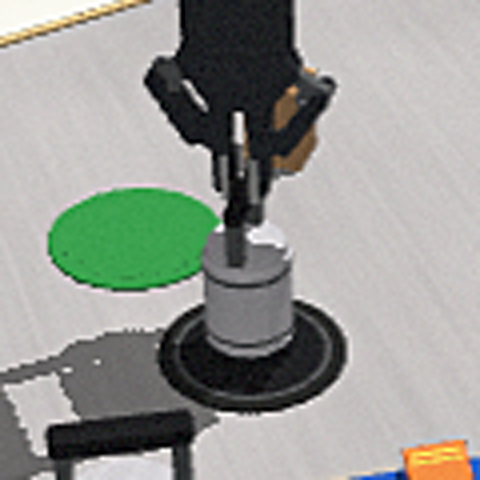

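It hovers over the black mat, well centred. Lowering gently while watching the force.

```bash
python3 -m crank '[{"dp":[0,4,0],"roll":0,"gripper":255},{"dp":[0,8,0],"roll":0,"gripper":255},{"dp":[0,11,0],"roll":0,"gripper":255},{"dp":[0,13,0],"roll":0,"gripper":255},{"dp":[0,14,0],"roll":0,"gripper":255},{"dp":[0,15,0],"roll":0,"gripper":255},{"dp":[0,15.5,0],"roll":0,"gripper":255},{"dp":[0,15.5,0],"roll":0,"gripper":255}]'
```

```text
time_s: 7.38
eef_pos: [530.6, 155.7, 115.6]
ee_rot: [-0.336, 0.336, -0.622, 0.622]
force: [0.3, -0.0, -5.0]
grip_width: 0.141
```

```bash
python3 -m crank '[{"dp":[0,0.5,0],"roll":0,"gripper":255},{"dp":[0,1,0],"roll":0,"gripper":255},{"dp":[0,1,0],"roll":0,"gripper":255}]'
```

```text
time_s: 7.63
eef_pos: [531.1, 155.7, 115.3]
ee_rot: [-0.337, 0.336, -0.622, 0.622]
force: [1.3, -0.7, 0.8]
grip_width: 0.142
```

Weight has transferred to the mat. I release gradually, let it settle, and rise.

```bash
python3 -m crank '[{"dp":[0,0,0],"roll":0,"gripper":200},{"dp":[0,0,0],"roll":0,"gripper":160},{"dp":[0,0,0],"roll":0,"gripper":100},{"dp":[0,0,0],"roll":0,"gripper":0},{"dp":[0,0,0],"roll":0,"gripper":0},{"dp":[0,0,0],"roll":0,"gripper":0},{"dp":[0,0,0],"roll":0,"gripper":0},{"dp":[0,0,0],"roll":0,"gripper":0},{"dp":[0,0,0],"roll":0,"gripper":0},{"dp":[0,0,0],"roll":0,"gripper":0}]'; python3 -m crank '[{"dp":[0,-15,0],"roll":0,"gripper":0},{"dp":[0,-50,0],"roll":0,"gripper":0},{"dp":[0,-90,0],"roll":0,"gripper":0},{"dp":[0,-120,0],"roll":0,"gripper":0},{"dp":[0,-120,0],"roll":0,"gripper":255},{"dp":[0,-120,0],"roll":0,"gripper":255}]'; python3 - <<'E'
from h import *
np.set_printoptions(precision=1,suppress=True)
p=eyes.capture("side");save(p,"s5.png")
for n,z in(("canister",3),("tub",0),("tab_1_end",92)):
  for d in models.spot_point(p,n)[:5]: print(n,np.array(d["centre"]),d["confidence"],atz(p,d["centre"],z))
p=eyes.capture("top")
I=p["color"].astype(int); R,G,B=I[...,0],I[...,1],I[...,2]; yy,xx=np.mgrid[:480,:640]
m=((B>R+50)&(xx>340)&(xx<450));W=np.array([atz(p,u,74)[:2] for u in np.argwhere(m)[:,::-1]],np.float32)
print("lid",cv2.minAreaRect(W))
for n,z in(("canister",3),("tab_1_end",92)):
  for d in models.spot_point(p,n)[:5]: print(n,np.array(d["centre"]),d["confidence"],atz(p,d["centre"],z))
u=proj(p,[565,-163,90]).astype(int)
q=eyes.capture("side");v=proj(q,[565,-163,90]).astype(int)
cv2.imwrite("pics/tub.png",np.hstack([cv2.resize(a["color"][w[1]-60:w[1]+60,w[0]-55:w[0]+55,::-1],None,fx=3.5,fy=3.5,interpolation=cv2.INTER_CUBIC) for a,w in((p,u),(q,v))]))
w=proj(q,[531,155,40]).astype(int);cv2.imwrite("pics/mat.png",cv2.resize(q["color"][w[1]-60:w[1]+40,w[0]-60:w[0]+60,::-1],None,fx=4,fy=4))
for i in range(4):
  a=-0.103+i*np.pi/2
E
```

```text
time_s: 8.47
eef_pos: [530.6, 155.7, 114.6]
ee_rot: [0.336, -0.336, 0.622, -0.622]
force: [-0.8, -0.0, -0.1]
grip_width: 1.001
time_s: 8.97
eef_pos: [531.0, 155.8, 235.9]
ee_rot: [-0.337, 0.335, -0.621, 0.622]
force: [-0.3, 0.5, -0.3]
grip_width: 0.747
canister [269.8 322. ] 0.95 [387.9 -96.4   3. ]
canister [294.3 249.4] 0.7 [534.2 161.9   3. ]
tub [346.1 323. ] 0.59 [ 565.2 -161.4    0. ]
tab_1_end [391.2 291.8] 0.65 [ 668.8 -184.2   92. ]
tab_1_end [294.7 253.4] 0.19 [497.2  35.2  92. ]
lid ((565.7266845703125, -163.4010009765625), (168.50494384765625, 188.1916961669922), 84.10492706298828)
canister [260.9 271.6] 0.73 [528.3 157.9   3. ]
canister [361.8 334.8] 0.67 [380.1 -84.5   3. ]
tab_1_end [401.  210.9] 0.59 [ 658.6 -169.    92. ]
```

View pics/mat.png

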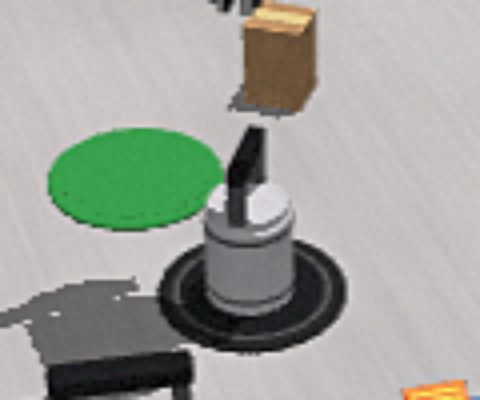

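The canister stands upright on the black mat, inside the ring (crop centre about (250,260)), and is released. Now for the tabs.

View pics/tub.png

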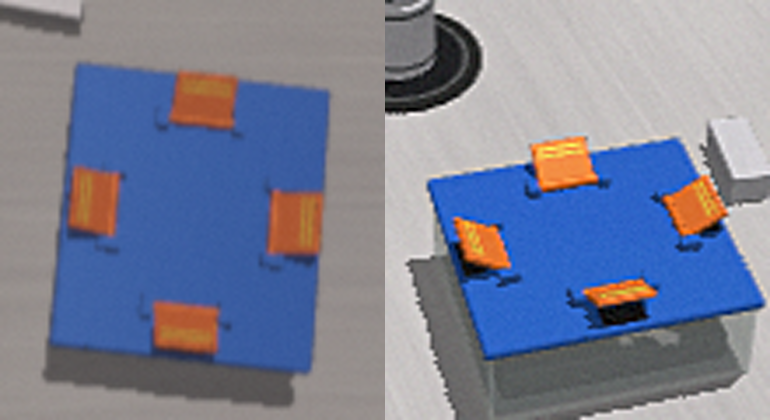

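```bash
cat >> h.py <<'E'
T={2:(574.9,-88.4),1:(653.5,-173.9),4:(559.1,-241.6),3:(480.5,-156.1)}
E
python3 -c "
from h import *
print(to([*T[2],140],[.9947,-.1028]))"
```

```text
[array([179.9,  93.9, 170.9]), array([-0.476,  2.666])]
```

All four tabs stand raised at the lid rims, and the tub is where it was. Moving over tab 2 (+y).

```bash
python3 -m crank '[{"dp":[30,0,28],"roll":-0.12,"gripper":255},{"dp":[60,0,57],"roll":-0.24,"gripper":255},{"dp":[90,10,86],"roll":-0.36,"gripper":255},{"dp":[120,30,114],"roll":-0.476,"gripper":255},{"dp":[150,50,142],"roll":-0.476,"gripper":255},{"dp":[172,75,163],"roll":-0.476,"gripper":255},{"dp":[180,94,171],"roll":-0.476,"gripper":255},{"dp":[180,94,171],"roll":-0.476,"gripper":255},{"dp":[180,94,171],"roll":-0.476,"gripper":255}]'; python3 -c "
from h import *
print(to([*T[2],115],[.9947,-.1028]))"
```

```text
time_s: 10.12
eef_pos: [574.5, -89.3, 139.0]
ee_rot: [0.473, -0.474, 0.527, -0.524]
force: [-0.5, 0.6, 1.0]
grip_width: 0.001
[array([-0.9, 24. ,  0.4]), array([-2.000e-03,  3.139e+00])]
```

```bash
python3 -m crank '[{"dp":[0,8,0],"roll":0,"gripper":255},{"dp":[0,16,0],"roll":0,"gripper":255},{"dp":[0,22,0],"roll":0,"gripper":255},{"dp":[0,26,0],"roll":0,"gripper":255},{"dp":[0,30,0],"roll":0,"gripper":255},{"dp":[0,32,0],"roll":0,"gripper":255},{"dp":[0,32,0],"roll":0,"gripper":255}]'
```

```text
time_s: 10.7
eef_pos: [575.1, -88.2, 108.3]
ee_rot: [0.474, -0.474, 0.525, -0.525]
force: [-0.2, 0.7, -0.5]
grip_width: -0.001
```

```bash
python3 -m crank '[{"dp":[0,1.5,0],"roll":0,"gripper":255},{"dp":[0,3,0],"roll":0,"gripper":255},{"dp":[0,4,0],"roll":0,"gripper":255},{"dp":[0,5,0],"roll":0,"gripper":255}]'; python3 -m crank '[{"dp":[0,1,0],"roll":0,"gripper":255},{"dp":[0,2,0],"roll":0,"gripper":255}]'; python3 - <<'E'
from h import *
p=eyes.capture("side");u=proj(p,[570,-130,90]).astype(int)
cv2.imwrite("pics/t2.png",cv2.resize(p["color"][u[1]-50:u[1]+50,u[0]-60:u[0]+60,::-1],None,fx=5,fy=5,interpolation=cv2.INTER_CUBIC))
E
```

```text
time_s: 11.03
eef_pos: [575.2, -88.5, 103.6]
ee_rot: [-0.474, 0.474, -0.525, 0.525]
force: [-0.8, -0.6, -0.1]
grip_width: 0.001
time_s: 11.2
eef_pos: [575.2, -88.5, 101.5]
ee_rot: [-0.474, 0.474, -0.525, 0.525]
force: [0.0, 0.7, -0.2]
grip_width: -0.0
```

View pics/t2.png

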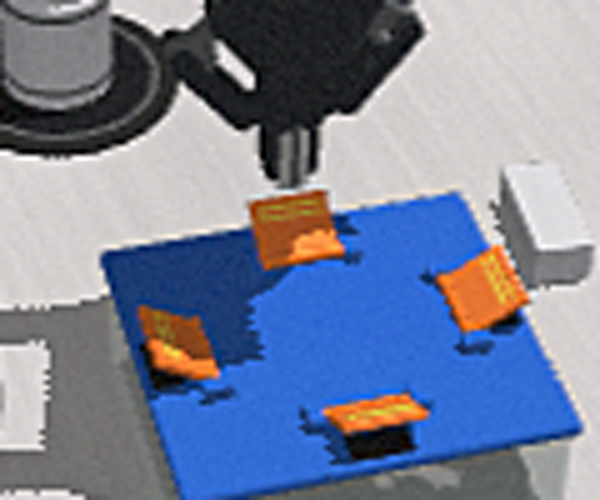

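```bash
python3 - <<'E'
from h import *
np.set_printoptions(precision=0,suppress=True)
p=eyes.capture("side");u=proj(p,[570,-130,90]).astype(int)
f=lambda X:(proj(p,X)-u+[60,50]+.5)*5
for z in(79.5,90,97,101,105): print(z,f([575.2,-88.5,z]),f([575.2,-70,z]))
c=np.array([567,-165])
for C in([567,-165],[570,-170],[566,-163]):
  print(C,[f([*(np.array(C)+53*np.array([.1028,.9947])),77]),f([*(np.array(C)+81*np.array([.1028,.9947])),91])],f([C[0]-95*.9947-85*.1028,C[1]+95*.1028-85*.9947,74]),f([C[0]-95*.9947+85*.1028,C[1]+95*.1028+85*.9947,74]))
E
```

```text
79.5 [281. 216.] [267. 193.]
90 [282. 200.] [268. 177.]
97 [282. 189.] [268. 166.]
101 [282. 183.] [268. 160.]
105 [283. 177.] [269. 154.]
[567, -165] [array([294., 251.]), array([279., 193.])] [175. 496.] [ 92. 244.]
[570, -170] [array([303., 256.]), array([288., 198.])] [186. 502.] [101. 249.]
[566, -163] [array([290., 249.]), array([276., 191.])] [172. 493.] [ 88. 242.]
```

Tips appear at crop (290,188), just above the tab's outer edge (290,192), with no contact. The real tips sit about 4 mm ahead of the TCP rather than 22 mm, so I go lower with force feedback.

```bash
python3 -m crank '[{"dp":[0,2,0],"roll":0,"gripper":255},{"dp":[0,4,0],"roll":0,"gripper":255},{"dp":[0,6,0],"roll":0,"gripper":255}]'; python3 -m crank '[{"dp":[0,1.5,0],"roll":0,"gripper":255},{"dp":[0,3,0],"roll":0,"gripper":255}]';python3 -m crank '[{"dp":[0,1.5,0],"roll":0,"gripper":255},{"dp":[0,3,0],"roll":0,"gripper":255}]'
```

```text
time_s: 11.55
eef_pos: [575.2, -88.5, 95.4]
ee_rot: [0.474, -0.474, 0.525, -0.525]
force: [-0.4, -0.3, -0.3]
grip_width: -0.003
time_s: 11.72
eef_pos: [575.1, -88.5, 92.3]
ee_rot: [0.474, -0.474, 0.525, -0.525]
force: [-0.0, -0.2, 0.7]
grip_width: 0.002
time_s: 11.88
eef_pos: [575.2, -88.5, 89.5]
ee_rot: [-0.474, 0.474, -0.525, 0.525]
force: [-1.0, -0.1, 3.6]
grip_width: -0.004
```

```bash
python3 -m crank '[{"dp":[0,1,0],"roll":0,"gripper":255},{"dp":[0,2,0],"roll":0,"gripper":255},{"dp":[0,3,0],"roll":0,"gripper":255}]'; python3 -m crank '[{"dp":[0,1,0],"roll":0,"gripper":255},{"dp":[0,2,0],"roll":0,"gripper":255}]'; python3 -m crank '[{"dp":[0,1,0],"roll":0,"gripper":255},{"dp":[0,2,0],"roll":0,"gripper":255}]'
```

```text
time_s: 12.13
eef_pos: [575.5, -87.8, 87.3]
ee_rot: [0.474, -0.473, 0.525, -0.525]
force: [-1.5, 4.8, 7.5]
grip_width: -0.002
time_s: 12.3
eef_pos: [575.7, -87.8, 85.4]
ee_rot: [-0.474, 0.473, -0.525, 0.525]
force: [-0.7, 4.5, 6.0]
grip_width: 0.002
time_s: 12.47
eef_pos: [575.7, -87.9, 83.4]
ee_rot: [-0.474, 0.473, -0.525, 0.525]
force: [-0.4, 3.5, 5.6]
grip_width: -0.001
```

```bash
python3 -m crank '[{"dp":[0,1,0],"roll":0,"gripper":255},{"dp":[0,1.5,0],"roll":0,"gripper":255}]'; python3 -m crank '[{"dp":[0,1,0],"roll":0,"gripper":255},{"dp":[0,1.5,0],"roll":0,"gripper":255}]'; python3 -m crank '[{"dp":[0,0.5,0],"roll":0,"gripper":255},{"dp":[0,1,0],"roll":0,"gripper":255}]'
```

```text
time_s: 12.63
eef_pos: [575.7, -87.9, 81.7]
ee_rot: [-0.474, 0.473, -0.525, 0.525]
force: [0.6, 3.6, 5.4]
grip_width: -0.004
time_s: 12.8
eef_pos: [575.7, -88.0, 80.2]
ee_rot: [-0.474, 0.473, -0.525, 0.525]
force: [0.4, 3.7, 5.1]
grip_width: 0.0
time_s: 12.97
eef_pos: [575.5, -88.3, 79.0]
ee_rot: [-0.474, 0.473, -0.525, 0.525]
force: [1.0, 2.0, 3.5]
grip_width: 0.002
```

```bash
python3 -m crank '[{"dp":[0,0.5,0],"roll":0,"gripper":255},{"dp":[0,1,0],"roll":0,"gripper":255}]'; python3 -m crank '[{"dp":[0,0.5,0],"roll":0,"gripper":255},{"dp":[0,1,0],"roll":0,"gripper":255}]'; python3 - <<'E'
from h import *
p=eyes.capture("side");u=proj(p,[570,-110,90]).astype(int)
cv2.imwrite("pics/t2b.png",cv2.resize(p["color"][u[1]-40:u[1]+40,u[0]-50:u[0]+50,::-1],None,fx=6,fy=6,interpolation=cv2.INTER_CUBIC))
E
```

```text
time_s: 13.13
eef_pos: [575.4, -88.5, 77.7]
ee_rot: [-0.474, 0.473, -0.525, 0.525]
force: [1.3, 3.2, 4.5]
grip_width: 0.001
time_s: 13.3
eef_pos: [575.3, -88.5, 76.6]
ee_rot: [-0.474, 0.474, -0.525, 0.525]
force: [1.8, 3.0, 4.3]
grip_width: 0.001
```

View pics/t2b.png

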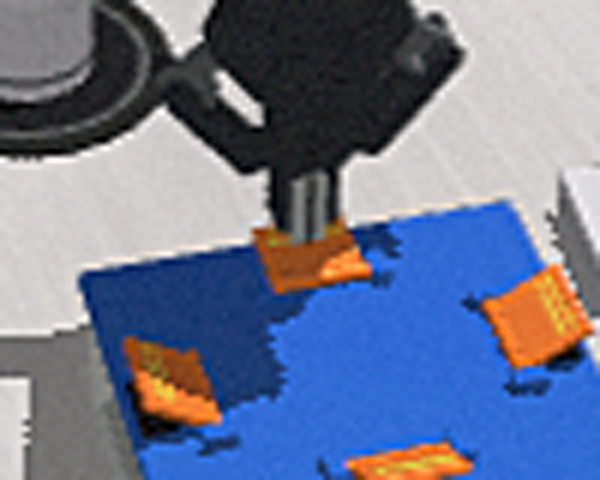

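The tips rest on tab 2, which is partly down. I continue to the hard stop.

```bash
for i in 1 2; do python3 -m crank '[{"dp":[0,0.7,0],"roll":0,"gripper":255},{"dp":[0,1.4,0],"roll":0,"gripper":255}]'|grep -E 'eef|force'; done
```

```text
eef_pos: [575.2, -88.5, 75.1]
force: [2.5, 2.0, 4.0]
eef_pos: [575.3, -88.5, 74.3]
force: [-2.0, 4.2, 14.0]
```

```bash
python3 -m crank '[{"dp":[0,0.7,0],"roll":0,"gripper":255},{"dp":[0,1.4,0],"roll":0,"gripper":255}]'|grep -E 'eef|force'; python3 -m crank '[{"dp":[0,0.7,0],"roll":0,"gripper":255},{"dp":[0,1.4,0],"roll":0,"gripper":255}]'|grep -E 'eef|force'
```

```text
eef_pos: [575.4, -88.5, 74.1]
force: [-6.7, 5.6, 24.0]
eef_pos: [575.6, -88.5, 73.9]
force: [-10.8, 6.7, 34.2]
```

Hard stop at TCP z≈74.3. I let the push climb to 34 N there, above the 25 N guideline, so I'll keep the next ones near 14 N. Backing off and moving to tab 1.

```bash
python3 -m crank '[{"dp":[0,-5,0],"roll":0,"gripper":255},{"dp":[0,-20,0],"roll":0,"gripper":255},{"dp":[0,-40,0],"roll":0,"gripper":255},{"dp":[0,-40,0],"roll":0,"gripper":255}]'; python3 -c "
from h import *
print(to([*T[1],113],[.9947,-.1028]))"
```

```text
time_s: 14.35
eef_pos: [576.1, -89.3, 113.7]
ee_rot: [-0.474, 0.473, -0.524, 0.526]
force: [1.1, -0.3, 1.2]
grip_width: 0.002
[array([76.2,  1.1, 85.7]), array([ 0.   , -3.142])]
```

```bash
python3 -m crank '[{"dp":[20,0,23],"roll":0,"gripper":255},{"dp":[42,0,48],"roll":0,"gripper":255},{"dp":[64,0,72],"roll":0,"gripper":255},{"dp":[76,0,86],"roll":0,"gripper":255},{"dp":[76,0,86],"roll":0,"gripper":255},{"dp":[76,0,86],"roll":0,"gripper":255}]'; python3 -c "
from h import *
print(to([*T[1],75.5],[.9947,-.1028]))"
```

```text
time_s: 14.85
eef_pos: [652.2, -173.4, 109.1]
ee_rot: [0.473, -0.474, 0.526, -0.524]
force: [0.4, 0.5, -0.1]
grip_width: 0.002
[array([ 0.3, 33.6,  1.4]), array([-1.000e-03,  3.141e+00])]
```

```bash
python3 -m crank '[{"dp":[0,8,1],"roll":0,"gripper":255},{"dp":[0,14,1],"roll":0,"gripper":255},{"dp":[0,18,1],"roll":0,"gripper":255},{"dp":[0,21,1],"roll":0,"gripper":255},{"dp":[0,24,1],"roll":0,"gripper":255},{"dp":[0,27,1],"roll":0,"gripper":255},{"dp":[0,30,1],"roll":0,"gripper":255},{"dp":[0,32,1],"roll":0,"gripper":255},{"dp":[0,33,1],"roll":0,"gripper":255},{"dp":[0,33,1],"roll":0,"gripper":255}]'
```

```text
time_s: 15.68
eef_pos: [654.5, -173.0, 78.8]
ee_rot: [-0.474, 0.473, -0.524, 0.526]
force: [2.3, 0.2, 4.4]
grip_width: 0.001
```

```bash
python3 -m crank '[{"dp":[0,0.6,0],"roll":0,"gripper":255},{"dp":[0,1.2,0],"roll":0,"gripper":255},{"dp":[0,1.2,0],"roll":0,"gripper":255}]'
```

```text
time_s: 15.93
eef_pos: [654.0, -173.1, 76.9]
ee_rot: [-0.474, 0.474, -0.525, 0.525]
force: [1.8, -0.3, 3.8]
grip_width: 0.004
```

```bash
python3 -m crank '[{"dp":[0,0.8,0],"roll":0,"gripper":255},{"dp":[0,1.6,0],"roll":0,"gripper":255},{"dp":[0,1.6,0],"roll":0,"gripper":255}]'
```

```text
time_s: 16.18
eef_pos: [653.9, -173.1, 75.0]
ee_rot: [-0.474, 0.474, -0.525, 0.525]
force: [3.5, 0.9, 5.1]
grip_width: 0.001
```

```bash
python3 -m crank '[{"dp":[0,0.7,0],"roll":0,"gripper":255},{"dp":[0,1.2,0],"roll":0,"gripper":255},{"dp":[0,1.2,0],"roll":0,"gripper":255}]'
```

```text
time_s: 16.43
eef_pos: [654.0, -173.1, 74.5]
ee_rot: [-0.474, 0.474, -0.525, 0.525]
force: [1.0, 0.1, 8.2]
grip_width: -0.001
```

```bash
python3 -m crank '[{"dp":[0,0.7,0],"roll":0,"gripper":255},{"dp":[0,1,0],"roll":0,"gripper":255},{"dp":[0,1,0],"roll":0,"gripper":255}]'
```

```text
time_s: 16.68
eef_pos: [654.0, -173.1, 74.4]
ee_rot: [-0.474, 0.474, -0.525, 0.525]
force: [-1.1, 0.6, 13.8]
grip_width: -0.0
```

Tab 1 is at its hard stop (13.8 N, z 74.4). Next is tab 4.

```bash
python3 -m crank '[{"dp":[0,-5,0],"roll":0,"gripper":255},{"dp":[0,-20,0],"roll":0,"gripper":255},{"dp":[0,-38,0],"roll":0,"gripper":255},{"dp":[0,-38,0],"roll":0,"gripper":255},{"dp":[0,-38,0],"roll":0,"gripper":255}]'; python3 -c "
from h import *
print(to([*T[4],111],[.9947,-.1028]))"
```

```text
time_s: 17.1
eef_pos: [653.5, -173.0, 110.6]
ee_rot: [0.473, -0.474, 0.525, -0.525]
force: [-0.1, 0.0, -0.5]
grip_width: 0.001
[array([ 78. ,  -0.3, -86.9]), array([-0.   ,  3.142])]
```

```bash
python3 -m crank '[{"dp":[20,0,-22],"roll":0,"gripper":255},{"dp":[42,0,-47],"roll":0,"gripper":255},{"dp":[64,0,-72],"roll":0,"gripper":255},{"dp":[78,0,-87],"roll":0,"gripper":255},{"dp":[78,0,-87],"roll":0,"gripper":255},{"dp":[78,0,-87],"roll":0,"gripper":255}]'; python3 -c "
from h import *
print(to([*T[4],75.5],[.9947,-.1028]))"
```

```text
time_s: 17.6
eef_pos: [558.3, -241.9, 109.8]
ee_rot: [0.473, -0.473, 0.526, -0.525]
force: [0.7, 0.1, -0.6]
grip_width: 0.005
[array([-0.3, 34.3,  0.9]), array([-2.00e-03,  3.14e+00])]
```

```bash
python3 -m crank '[{"dp":[0,8,1],"roll":0,"gripper":255},{"dp":[0,14,1],"roll":0,"gripper":255},{"dp":[0,18,1],"roll":0,"gripper":255},{"dp":[0,21,1],"roll":0,"gripper":255},{"dp":[0,24,1],"roll":0,"gripper":255},{"dp":[0,27,1],"roll":0,"gripper":255},{"dp":[0,30,1],"roll":0,"gripper":255},{"dp":[0,33,1],"roll":0,"gripper":255},{"dp":[0,35,1],"roll":0,"gripper":255},{"dp":[0,35,1],"roll":0,"gripper":255}]'
```

```text
time_s: 18.43
eef_pos: [560.9, -241.9, 75.9]
ee_rot: [-0.474, 0.474, -0.525, 0.525]
force: [0.6, -1.6, 2.7]
grip_width: 0.002
```

```bash
python3 -m crank '[{"dp":[0,0.5,0],"roll":0,"gripper":255},{"dp":[0,1,0],"roll":0,"gripper":255},{"dp":[0,1,0],"roll":0,"gripper":255}]'
```

```text
time_s: 18.68
eef_pos: [560.7, -241.8, 75.1]
ee_rot: [-0.474, 0.474, -0.525, 0.525]
force: [2.4, -1.4, 3.2]
grip_width: -0.0
```

```bash
python3 -m crank '[{"dp":[0,0.7,0],"roll":0,"gripper":255},{"dp":[0,1.4,0],"roll":0,"gripper":255},{"dp":[0,1.4,0],"roll":0,"gripper":255}]'
```

```text
time_s: 18.93
eef_pos: [560.8, -241.9, 74.4]
ee_rot: [-0.474, 0.473, -0.525, 0.526]
force: [1.1, -1.3, 8.4]
grip_width: 0.001
```

```bash
python3 -m crank '[{"dp":[0,0.3,0],"roll":0,"gripper":255},{"dp":[0,0.6,0],"roll":0,"gripper":255},{"dp":[0,0.6,0],"roll":0,"gripper":255}]'
```

```text
time_s: 19.18
eef_pos: [560.8, -241.9, 74.4]
ee_rot: [-0.474, 0.473, -0.524, 0.526]
force: [-0.4, 0.4, 12.3]
grip_width: 0.0
```

Tab 4 is home (12.3 N, z 74.4). Next is tab 3.

```bash
python3 -m crank '[{"dp":[0,-5,0],"roll":0,"gripper":255},{"dp":[0,-20,0],"roll":0,"gripper":255},{"dp":[0,-38,0],"roll":0,"gripper":255},{"dp":[0,-38,0],"roll":0,"gripper":255},{"dp":[0,-38,0],"roll":0,"gripper":255}]'; python3 -c "
from h import *
print(to([*T[3],111],[.9947,-.1028]))"
```

```text
time_s: 19.6
eef_pos: [560.2, -241.4, 110.8]
ee_rot: [0.474, -0.474, 0.525, -0.525]
force: [-0.2, -0.2, 0.3]
grip_width: 0.006
[array([-76.7,  -0.2, -88. ]), array([ 0.   , -3.141])]
```

```bash
python3 - <<'E'
from h import *
P={c:eyes.capture(c) for c in("top","side")}; A=[];b=[]
for c,uv in(("top",(368.6,335.8)),("side",(264.6,271.7))):
    o,d=ray(P[c],uv);d/=np.linalg.norm(d);M=np.eye(3)-np.outer(d,d);A.append(M);b.append(M@o)
print(np.linalg.solve(sum(A),sum(b)))
print(to([484,-162,111],[.9947,-.1028]))
E
```

```text
[381.85691326 -86.12248174 158.73647484]
[array([-71. ,  -1.1, -83.4]), array([ 0.   , -3.142])]
```

```bash
python3 -m crank '[{"dp":[-15,0,-17],"roll":0,"gripper":255},{"dp":[-32,0,-37],"roll":0,"gripper":255},{"dp":[-50,0,-58],"roll":0,"gripper":255},{"dp":[-63,0,-74],"roll":0,"gripper":255},{"dp":[-71,0,-83],"roll":0,"gripper":255},{"dp":[-71,0,-83],"roll":0,"gripper":255},{"dp":[-71,0,-83],"roll":0,"gripper":255}]'; python3 - <<'E'
from h import *
print(to([484,-162,75.5],[.9947,-.1028]))
a=eyes.capture("top")["color"];b=eyes.capture("side");save(b,"c3.png")
# big canister vs initial image (moved?)
i=cv2.imread("pics/side0.png")[:,:,::-1].astype(int);d=abs(b["color"].astype(int)-i).max(2)[255:335,240:290];print("bigcan change frac",(d>40).mean())
E
```

```text
time_s: 20.28
eef_pos: [484.9, -162.4, 110.5]
ee_rot: [0.474, -0.474, 0.525, -0.525]
force: [-0.2, -0.2, 0.5]
grip_width: -0.004
[array([-0.3, 35. , -0.9]), array([ 0.   , -3.141])]
bigcan change frac 0.0915
```

```bash
python3 -m crank '[{"dp":[0,8,0],"roll":0,"gripper":255},{"dp":[0,14,0],"roll":0,"gripper":255},{"dp":[0,18,0],"roll":0,"gripper":255},{"dp":[0,21,0],"roll":0,"gripper":255},{"dp":[0,24,0],"roll":0,"gripper":255},{"dp":[0,27,0],"roll":0,"gripper":255},{"dp":[0,30,0],"roll":0,"gripper":255},{"dp":[0,33,0],"roll":0,"gripper":255},{"dp":[0,35.5,0],"roll":0,"gripper":255},{"dp":[0,35.5,0],"roll":0,"gripper":255}]'
```

```text
time_s: 21.22
eef_pos: [484.9, -162.8, 75.1]
ee_rot: [0.473, -0.474, 0.525, -0.525]
force: [-0.4, -1.3, 0.8]
grip_width: -0.001
```

```bash
python3 -m crank '[{"dp":[0,0.5,0],"roll":0,"gripper":255},{"dp":[0,1,0],"roll":0,"gripper":255},{"dp":[0,1,0],"roll":0,"gripper":255}]'
```

```text
time_s: 21.47
eef_pos: [485.0, -162.8, 74.6]
ee_rot: [0.473, -0.474, 0.525, -0.525]
force: [-2.3, -0.6, 4.0]
grip_width: 0.001
```

```bash
python3 -m crank '[{"dp":[0,0.5,0],"roll":0,"gripper":255},{"dp":[0,1,0],"roll":0,"gripper":255},{"dp":[0,1,0],"roll":0,"gripper":255}]'
```

```text
time_s: 21.72
eef_pos: [485.1, -162.8, 74.4]
ee_rot: [-0.474, 0.474, -0.525, 0.525]
force: [-5.5, 1.2, 13.4]
grip_width: -0.001
```

```bash
python3 -m crank '[{"dp":[0,0.2,0],"roll":0,"gripper":255},{"dp":[0,0.4,0],"roll":0,"gripper":255},{"dp":[0,0.4,0],"roll":0,"gripper":255}]'
```

```text
time_s: 21.97
eef_pos: [485.1, -162.8, 74.3]
ee_rot: [-0.474, 0.474, -0.525, 0.525]
force: [-6.7, 1.9, 17.1]
grip_width: 0.003
```

Tab 3 is home. I lift clear, move the arm aside toward +y (it ends up high), and take the last look.

```bash
python3 -m crank '[{"dp":[0,-5,0],"roll":0,"gripper":255},{"dp":[0,-25,0],"roll":0,"gripper":255},{"dp":[0,-60,0],"roll":0,"gripper":255},{"dp":[0,-100,0],"roll":0,"gripper":255},{"dp":[0,-140,0],"roll":0,"gripper":255},{"dp":[0,-180,0],"roll":0,"gripper":255},{"dp":[0,-200,0],"roll":0,"gripper":255},{"dp":[0,-200,0],"roll":0,"gripper":255}]'; python3 -m crank '[{"dp":[30,-200,0],"roll":0,"gripper":255}]' >/dev/null; python3 - <<'E'
from h import *
print(to([420,20,330]))
E
```

```text
time_s: 22.63
eef_pos: [486.5, -163.3, 277.8]
ee_rot: [-0.475, 0.473, -0.522, 0.528]
force: [0.2, 0.0, 0.7]
grip_width: -0.004
[array([-179.6,  -19.7,  -81.5])]
```

```bash
python3 -m crank '[{"dp":[-180,-20,-80],"roll":0,"gripper":255},{"dp":[-180,-20,-80],"roll":0,"gripper":255},{"dp":[-180,-20,-80],"roll":0,"gripper":255},{"dp":[-180,-20,-80],"roll":0,"gripper":255},{"dp":[-180,-20,-80],"roll":0,"gripper":255},{"dp":[-180,-20,-80],"roll":0,"gripper":255},{"dp":[-180,-20,-80],"roll":0,"gripper":255},{"dp":[-180,-20,-80],"roll":0,"gripper":255}]'; python3 - <<'E'
from h import *
q=eyes.capture("side");p=eyes.capture("top")
I=p["color"].astype(int); R,G,B=I[...,0],I[...,1],I[...,2]; yy,xx=np.mgrid[:480,:640]
m=((B>R+50)&(xx>340)&(xx<450));W=np.array([atz(p,u,74)[:2] for u in np.argwhere(m)[:,::-1]],np.float32)
print("lid",cv2.minAreaRect(W))
for n in("carton","bottle","steel_block","canister"):
  print(n,[(np.round(d["centre"],1),round(d["confidence"],2)) for d in models.spot_point(q,n)[:2]])
v=proj(q,[565,-163,90]).astype(int)
a=cv2.resize(q["color"][v[1]-45:v[1]+45,v[0]-45:v[0]+45,::-1],(400,400),interpolation=cv2.INTER_CUBIC)
b=cv2.resize(q["color"][190:450,225:425,::-1],(400,520),interpolation=cv2.INTER_CUBIC)
o=np.zeros((520,800,3),np.uint8);o[:400,:400]=a;o[:,400:]=b;cv2.imwrite("pics/final.png",o)
E
```

```text
time_s: 23.38
eef_pos: [423.5, 18.2, 333.5]
ee_rot: [0.473, -0.474, 0.525, -0.525]
force: [0.0, 0.3, 0.1]
grip_width: 0.003
lid ((565.6852416992188, -163.51690673828125), (168.21810913085938, 188.15992736816406), 84.12484741210938)
carton [(array([300.4, 203.7]), 0.95)]
bottle [(array([411. , 417.9]), 0.96)]
steel_block [(array([389.3, 285.9]), 0.66)]
canister [(array([296. , 253.3]), 0.69)]
```

View pics/final.png

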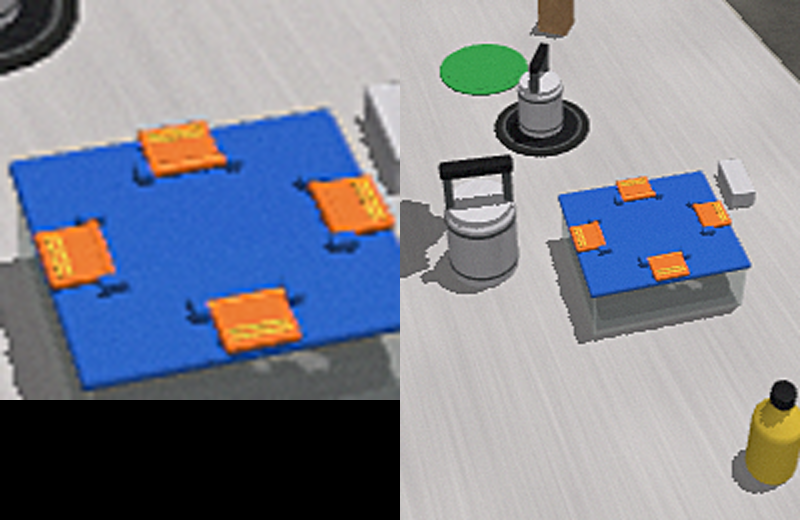

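All four tabs lie flat: left crop (180,147), (350,205), (75,255) and (255,320). The small canister stands on the black mat, and everything else is undisturbed. Handing in.

```bash
python3 -c "
from rig import ctrl
print(ctrl.finish_job())"
```

```text
the job is handed in; nothing more can be done
None
```

The job is done and handed in at about 23.5 s. I lifted the small canister by its handle, set it on the black mat once the force showed contact, and released it. I then pressed the tabs home in the order 2, 1, 4, 3.

**Last checks:**
- **Canister:** the final picture shows it upright and wholly on the mat.
- **Tabs:** all four look flat on the lid. Each press ended on a hard stop at the same height, TCP z about 74.4 mm.
- **Tub:** it moved less than 0.2 mm by lid segmentation.
- **Bystanders:** the carton, bottle and block look undisturbed. The network positions agree only within a few pixels (at most about 4), which is its usual scatter.

**What disagreed or went wrong:**
- **Push force on tab 2:** I overshot its hard stop and reached about 34 N vertically at the fingertips, above the 25 N stated as harmless. The tab looks fine. The other three peaked at about 12 to 17 N.
- **Fingertip position:** on the pressed tabs the closed tips were about 5 mm behind the TCP, not 22 mm ahead as stated. I went by force instead.
- **Cameras:** the side and top views differed by a few mm, and I used a compromise.

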